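Chock a downpipe in the setting-out fence

TASK

Set up the short green downpipe for marking out: roll it up against the aluminium setting-out fence so that it lies along the fence with its end against the steel end stop, then chock it with the loose yellow wooden wedge, thin edge pushed snugly under the pipe near the middle of its length, so that it cannot roll. The pipe rolls freely and dents easily, so go gently and do not let it run away; leave the other things on the bench where they are.

Things in the scene. Friction and masses are not known exactly. Their poses are not given: they have to be found in the camera images.
- fence: setting-out fence fixed to the bench: aluminium plate, face = plane x=0 from y=0 to -330, 60 high (foot and knobs behind it to x=+53); square to it a dark steel end-stop bar, face = plane y=0 from x=0 to -110, 60 high, 22 thick, with a black knob over the corner to 92 high. Origin: inner corner, bench level. Lengths in mm. Placed pipe: middle at (-50, -110, 50), axis along y
- pipe_middle (a point): middle of the green downpipe on its axis, 50 mm above the bench. Smooth rigid cylinder, 100 mm diameter, 220 mm long, lying on its side, 0.25 to 0.5 kg, ends closed by flush black caps. Rolls almost without resistance. Its frame turns as it rolls: take the pipe's direction from the two end points
- pipe_end_stop (a point): centre of that end of the pipe which faces the stop bar's side, on the axis, 110 mm from the middle
- pipe_end_free (a point): centre of the other end of the pipe, on the axis, 110 mm from the middle
- wedge: loose yellow-painted timber wedge 100 long, 50 wide, 45 high (mm), about 0.1 kg. Origin: centre of the underside; x points to the thin edge. From x=-50 to 0 a full-height block with flat sides; from x=0 the top slopes down at 40 degrees to a 3 mm thick edge at x=+50. When it touches the pipe squarely, the thin edge is, seen from above, 22 mm short of the pipe's axis
- wedge_grip (a point): the place to grip the wedge: 28 mm behind its origin (x = -28 mm), half-way up (22.5 mm over the bench), between its two sides 50 mm apart along y
- wedge_toe (a point): middle of the wedge's thin edge, at bench level, 50 mm ahead of its origin
- offcut: bystander: loose block of darker timber without a slope, 95 x 45 x 45 mm, origin under its centre
- mallet: bystander: wooden mallet lying down, head 75 x 125 x 70 mm, 310 mm long along its x, origin at bench level about half-way along (head at +x)
- snips: bystander: tin snips with red handles, 260 mm long along x, 100 mm wide, 20 mm high, origin at bench level
- tape: bystander: white and black tape measure, 72 x 40 x 66 mm, origin under its centre
- scriber: bystander: blue scriber, 130 mm long along x, 9 mm thick, origin at bench level
- bracket: bystander: steel pipe bracket lying flat, ring of 112 mm diameter, 25 mm high, origin under the ring's centre
- tin: bystander: closed steel tin, 74 mm diameter, 75 mm high, origin under its centre
Mind the look-alikes: they are no part of the job. There is more than one size of the wedge; the job needs the larger.

How it is judged:
By the outcome, as a careful person would: the job done as asked, in the order asked, and still so for the second after the job is handed in, with the robot touching nothing.
It also fails if it takes over 72 s, if anything falls off the work surface, if the arm or the gripper's body presses on something with over 40 N, if the wrist force passes 120 N, or if a joint passes its speed limit or range.

ROBOT

A 7-joint arm with a two-finger parallel gripper is mounted at the origin on the work surface. World frame = base frame: x ahead of the robot, y to its left, z up, the work surface at z = 0. Lengths are in m, angles in rad, forces in N, time in s.
With the tool pointing down it reaches from about 0.35 to 0.9 m from the base axis. Payload 7.2 kg.
Tool frame: the origin (TCP) lies at the very end of the fingers, on their centre line; the grasp point (between the pads) lies 19 mm behind it (tcp_to_grasp is the distance from the TCP to the grasp point, in m); z points along the fingers, y is the line along which they close (so a half turn about z gives the same grasp; the last joint's range is limited). The gripper opens to 88 mm and grips with 3 to 60 N. Pads are 20 mm wide; open, the fingers measure 115 mm over their backs; the gripper's body (75 mm by 178 mm) begins 61 mm behind the grasp point.
Start: joints at [1.132, 0.411, -0.013, 1.596, 0.006, 1.134, -0.082], TCP at [0.226, -0.583, 0.223] pointing down, gripper open.
Joint ranges: [-2.95, 2.95], [-0.29, 1.99], [-1.47, 1.44], [0.14, 2.54], [-1.03, 4.17], [0.13, 1.85], [-2.86, 2.86]. Speed limits (rad/s): [2.39, 2.39, 3.01, 3.01, 3.14, 3.14, 3.14].

INTERFACE

Orientations are given as a unit quaternion [w, x, y, z].
In Python, from bench import * gives the robot as it stands. The module is installed in compiled form; this text tells all that it offers.
- The arm moves only by the tool play_rows, never from a script. Its argument "targets" is a list of rows, each an object of numbers: "tx", "ty", "tz": the shift along the tool's x, y, z in mm; "ax", "ay", "az": the turn, a rotation vector about the tool's x, y, z in degrees. In form: [{"tx": .., "ty": .., "tz": .., "ax": .., "ay": .., "az": ..}, ...]. A call has exactly 10 rows; each row shifts and turns the commanded pose from where the row before left it, along the tool's axes as they then stand; what a row does not reach is not made up. A row lasts 1/10 s, in which the tool goes at most 50 mm and 8.59 degrees, less where a joint would pass 70% of its speed; a pose out of reach is approached as far as the arm can. A call is refused whole if a number of a shift passes 50 or a number of a turn 8.59, either way. A call with a gripper value outside its range is refused whole. "fingers" is the finger opening in mm, from 0 to 87.8, set as the call begins (left out, the last holds). The fingers move at their own pace and stop on an object; "force" is the grip in N (left out, the last holds). Time passes only in rows, so rows that do not move let the fingers close, or fill a call up. It gives the time, the measured TCP pose, the force, the opening and the grip force at its end, in the units of the state.
- sense(): the state, without advancing time (a new reading comes with each control period).
- get_image(name): name is "scene" or "side" or "wrist"; returns the picture (400x640x3 uint8, red, green, blue); there is no depth.
- calibration(name): a dict with "K" (3x3 intrinsics, pixels), "xyz" and "attitude" of the camera in the world. Camera axes: x right, y down, z forward; pixel columns grow to the right and rows downward; lengths in m; the calibration is good to about 2 mm. A picture is of the moment at which its call begins: read the wrist's pose just before it. calibration takes no time and is no camera call; for the wrist camera it gives the pose at the moment of the call.
- job_done(): hands the job in; it is judged then, once.
The state is a dict: "time": time; "joint_positions": joint angles; "qvel": joint speeds; "tau": joint torques, N m; "eef_pos": TCP position; "eef_rot": TCP orientation; "wrist_force": force on the tool from outside, world axes, zero at the start; "ft_torque": the same for the moment, N m; "opening": finger opening in m; "gripper_force": force on a finger pad.
Only numpy, scipy, OpenCV 4.12 (cv2) and the standard library are available. Lean on these libraries where they do the work, as an engineer would, in place of code of your own. Each camera call takes 0.05 s, during which the arm holds its last target. There are 200 camera calls.

## Working session

There is one attempt and no reset: what is moved stays moved. The work goes in short steps, Python scripts to look and compute and a tool call to move; the robot and the scene stay as the last step left them, time stands still between calls to the robot, and variables do not carry over. Pictures are saved under pics/ and viewed, at most 10 in all, crops included, and the job is handed in when it is done.

Besides the shell and the picture viewer there is one more tool, called after "Emit:" in YAML: its name, and indented under it one key for each argument. play_rows: Moves the arm, as the interface text tells. Its arguments: {"type":"object","properties":{"targets":{"type":"array"},"fingers":{"type":"number"},"force":{"type":"number"}},"required":["targets"]}

```bash
mkdir -p pics; cat > h.py <<'E'
from bench import *
import numpy as np, cv2
from scipy.spatial.transform import Rotation as R
def rot(q): q=np.asarray(q,float); return R.from_quat([q[1],q[2],q[3],q[0]]).as_matrix() if q.size==4 else q.reshape(3,3)
def ray(c,u,v):
    d=rot(c["attitude"])@np.linalg.inv(np.array(c["K"]))@np.array([u,v,1.]); return np.array(c["xyz"],float),d
def onplane(c,u,v,z):
    o,d=ray(c,u,v); return o+d*(z-o[2])/d[2]
def proj(c,p):
    q=np.array(c["K"])@(rot(c["attitude"]).T@(np.asarray(p,float)-np.array(c["xyz"]))); return q[:2]/q[2]
def tri(c1,p1,c2,p2):
    o1,d1=ray(c1,*p1);o2,d2=ray(c2,*p2)
    A=np.stack([d1,-d2],1);s=np.linalg.lstsq(A,o2-o1,rcond=None)[0]
    a=o1+s[0]*d1;b=o2+s[1]*d2;return (a+b)/2,np.linalg.norm(a-b)
def snap(n,f):
    im=get_image(n);cv2.imwrite(f"pics/{f}.png",im[:,:,::-1]);return im
E
python3 - <<'E'
from h import *
s=sense();print({k:np.round(v,3).tolist() for k,v in s.items()})
ims=[]
for n in ["scene","side","wrist"]:
    c=calibration(n);print(n,{k:np.round(v,3).tolist() for k,v in c.items()})
    ims.append(snap(n,n+"0"))
E
```

```text
{'time': 0.0, 'joint_positions': [1.132, 0.412, -0.013, 1.597, 0.006, 1.134, -0.082], 'qvel': [0.001, -0.001, -0.001, 0.001, 0.002, 0.001, -0.001], 'tau': [-0.0, -58.796, 0.642, -29.108, -0.054, 0.018, 0.0], 'eef_pos': [0.226, -0.582, 0.222], 'eef_rot': [-0.001, 0.983, 0.184, -0.0], 'wrist_force': [0.191, 0.263, 0.098], 'ft_torque': [-0.091, 0.021, 0.049], 'gripper_force': 0.0, 'opening': 0.088}
scene {'K': [[479.096, 0.0, 314.943], [0.0, 479.096, 204.16], [0.0, 0.0, 1.0]], 'xyz': [1.332, -0.406, 0.995], 'attitude': [-0.328, 0.772, 0.506, -0.201]}
side {'K': [[498.09, 0.0, 326.987], [0.0, 498.09, 195.102], [0.0, 0.0, 1.0]], 'xyz': [-0.237, 1.278, 1.053], 'attitude': [0.119, -0.237, 0.849, -0.457]}
wrist {'K': [[310.306, 0.0, 320.433], [0.0, 310.306, 196.673], [0.0, 0.0, 1.0]], 'xyz': [0.295, -0.555, 0.383], 'attitude': [0.113, 0.818, -0.559, -0.078]}
```

View pics/scene0.png

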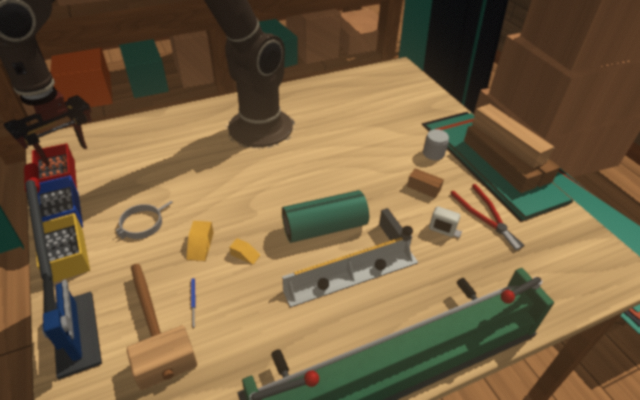

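View pics/side0.png

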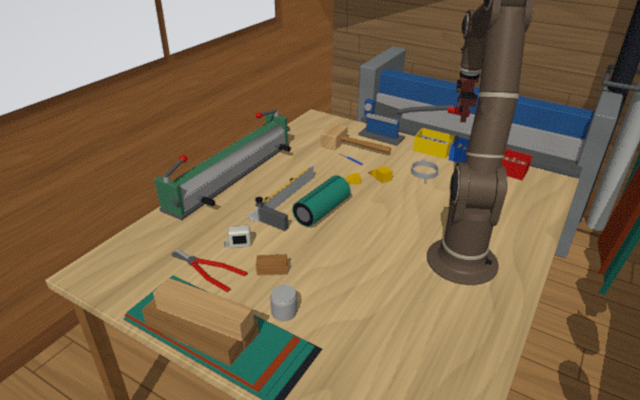

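Candidates for the wedge are: large yellow block, scene (200,240) / side (381,174); small yellow block, scene (244,251) / side (353,179); yellow bin, scene (63,247); dark offcut, scene (425,182). The pipe is at scene (325,215). The fence runs from scene (287,285) to (413,250), with the stop at (393,225). By the description the wedge is the larger yellow block at scene (200,240), which I'll check in a close crop.

```bash
python3 - <<'E'
from h import *
a=cv2.imread("pics/scene0.png");b=cv2.imread("pics/side0.png")
A=cv2.resize(a[170:310,180:440],None,fx=3,fy=3,interpolation=cv2.INTER_CUBIC)[:, :780]
B=cv2.resize(b[155:235,240:435],None,fx=4,fy=4,interpolation=cv2.INTER_CUBIC)[:300-0]
A=cv2.resize(A,(520,280)) if False else A
B=cv2.resize(b[162:232,240:435],None,fx=2.4*1.0,fy=2.4,interpolation=cv2.INTER_CUBIC)
out=np.zeros((420+168,780,3),np.uint8);out[:420]=A;out[420:420+B.shape[0],:B.shape[1]]=B
cv2.imwrite("pics/crop1.png",out)
C={}
for n,im in (("scene",a),("side",b)):
    c=calibration(n);hsv=cv2.cvtColor(im,cv2.COLOR_BGR2HSV)
    for nm,lo,hi in (("yel",(18,150,110),(30,255,255)),("grn",(70,100,30),(95,255,255))):
        m=cv2.inRange(hsv,lo,hi);N,l,st,ce=cv2.connectedComponentsWithStats(m)
        for i in range(1,N):
            if st[i,4]>40: print(n,nm,st[i].tolist(),ce[i].round(1).tolist(),onplane(c,*ce[i],0.02 if nm=="yel" else .05).round(3).tolist())
c=calibration("scene")
for p in ((288,303),(418,262),(382,222),(408,240),(285,280),(413,240)): print(p,onplane(c,*p,0).round(3),onplane(c,*p,.06).round(3))
E
```

```text
scene yel [44, 214, 46, 68, 1257] [69.5, 250.6] [0.353, -0.645, 0.02]
scene yel [186, 221, 27, 40, 862] [198.9, 240.3] [0.448, -0.329, 0.02]
scene yel [230, 239, 30, 25, 465] [243.7, 251.1] [0.53, -0.231, 0.02]
scene yel [295, 239, 102, 35, 261] [345.4, 256.3] [0.65, 0.007, 0.02]
scene grn [403, 0, 30, 60, 1259] [416.7, 24.5] [-0.411, 0.899, 0.05]
scene grn [467, 0, 20, 85, 247] [476.6, 37.1] [-0.206, 1.077, 0.05]
scene grn [261, 20, 34, 29, 366] [277.9, 30.8] [-0.581, 0.289, 0.05]
scene grn [121, 41, 40, 30, 799] [140.6, 54.8] [-0.58, -0.3, 0.05]
scene grn [430, 114, 43, 14, 163] [451.4, 120.1] [0.277, 0.599, 0.05]
scene grn [447, 124, 24, 22, 271] [457.2, 134.4] [0.353, 0.568, 0.05]
scene grn [554, 174, 86, 81, 1690] [603.1, 213.0] [0.815, 0.73, 0.05]
scene grn [498, 184, 72, 31, 1031] [538.5, 199.0] [0.7, 0.601, 0.05]
scene grn [0, 208, 22, 44, 505] [6.9, 234.4] [0.263, -0.781, 0.05]
scene grn [622, 314, 18, 19, 93] [631.1, 322.5] [1.099, 0.509, 0.05]
side yel [413, 128, 41, 31, 795] [432.3, 143.1] [0.361, -0.68, 0.02]
side yel [368, 166, 25, 17, 281] [381.9, 173.9] [0.438, -0.317
[... 256 characters left out ...]
3, 168.0] [-0.428, -0.855, 0.05]
side grn [296, 176, 54, 50, 1206] [325.8, 197.0] [0.521, -0.016, 0.05]
side grn [599, 216, 41, 78, 778] [621.4, 255.8] [-0.43, -0.22, 0.05]
side grn [127, 293, 27, 30, 253] [140.1, 307.8] [0.67, 0.711, 0.05]
side grn [178, 316, 116, 68, 2000] [256.9, 351.9] [0.313, 0.663, 0.05]
side grn [124, 318, 191, 82, 1574] [261.6, 367.2] [0.276, 0.693, 0.05]
(288, 303) [ 0.712 -0.179  0.   ] [ 0.749 -0.193  0.06 ]
(418, 262) [0.729 0.184 0.   ] [0.765 0.149 0.06 ]
(382, 222) [0.565 0.168 0.   ] [0.611 0.134 0.06 ]
(408, 240) [0.652 0.201 0.   ] [0.693 0.164 0.06 ]
(285, 280) [ 0.645 -0.16   0.   ] [ 0.686 -0.175  0.06 ]
(413, 240) [0.658 0.213 0.   ] [0.698 0.176 0.06 ]
```

View pics/crop1.png

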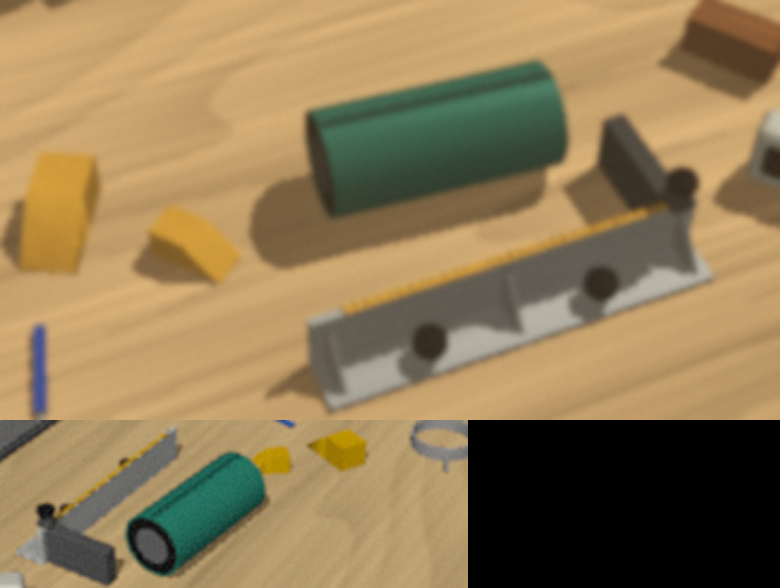

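The crop confirms it: the large yellow wedge is at scene (200,240) with its slope facing away from the robot, and the small one is at (244,251). The pipe lies roughly parallel to the fence with the stop on the +y side. I'll bring the wrist camera over them.

Emit:
play_rows:
  targets:
    - {"tz":-40,"az":7}
    - {"tz":-45,"az":7}
    - {"tz":-45,"az":7}
    - {"tx":20,"ty":-40}
    - {"tx":20,"ty":-40}
    - {"tx":20,"ty":-40}
    - {"tx":20,"ty":-40}
    - {"tx":20,"ty":-40}
    - {"tx":20,"ty":-40}
    - {"tx":20,"ty":-40}
  fingers: 0
  force: 10

```text
$.targets[0]: bad value
```

```bash
python3 - <<'E'
from h import *
import pickle
s=sense();print(s["eef_pos"],s["eef_rot"],s["time"]);c=calibration("wrist");snap("wrist","w1");pickle.dump(c,open("w1.pkl","wb"));print(c)
E
```

```text
[ 0.22630447 -0.58218045  0.22199547] [-5.97142826e-04  9.82859298e-01  1.84356224e-01 -1.60885495e-04] 0.15
{'K': array([[310.30643102,   0.        , 320.43298526],
       [  0.        , 310.30643102, 196.67269316],
       [  0.        ,   0.        ,   1.        ]]), 'xyz': array([ 0.29525325, -0.55518435,  0.38357966]), 'attitude': array([ 0.11279803,  0.81767785, -0.55917617, -0.07746968])}
```

Emit:
play_rows:
  targets:
    - {"tx":5,"ty":-40}
    - {"tx":5,"ty":-40}
    - {"tx":5,"ty":-40}
    - {"tx":5,"ty":-40}
    - {"tx":5,"ty":-20}
    - {}
    - {}
    - {}
    - {}
    - {}

```text
$.targets[0]: bad value
```

```bash
python3 - <<'E'
from h import *
import pickle
s=sense();print(s["eef_pos"],s["eef_rot"],s["time"]);c=calibration("wrist");snap("wrist","w2");pickle.dump(c,open("w2.pkl","wb"));print(c["xyz"])
a=cv2.imread("pics/w1.png");b=cv2.imread("pics/w2.png")
cv2.imwrite("pics/w12.png",np.vstack([a,b])[:,:]) 
cv2.imwrite("pics/w12.png",np.vstack([cv2.resize(a,(480,300)),cv2.resize(b,(480,300))]))
E
```

```text
[ 0.22630561 -0.58225076  0.22214738] [-4.72523168e-04  9.82860636e-01  1.84349462e-01 -1.52896349e-04] 0.2
[ 0.2952694  -0.55522127  0.38370391]
```

View pics/w2.png

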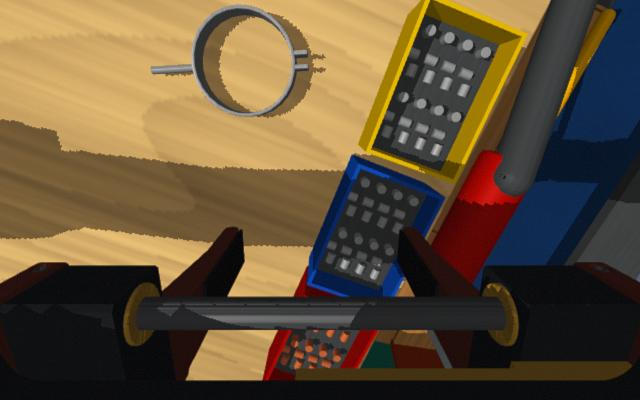

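The moves were refused because every row needs all six numbers, so this view only shows the bins and the bracket near the start. I'll resend complete rows.

Emit:
play_rows:
  targets:
    - {"tx":0,"ty":0,"tz":-40,"ax":0,"ay":0,"az":7}
    - {"tx":0,"ty":0,"tz":-45,"ax":0,"ay":0,"az":7}
    - {"tx":0,"ty":0,"tz":-45,"ax":0,"ay":0,"az":7}
    - {"tx":20,"ty":-40,"tz":0,"ax":0,"ay":0,"az":0}
    - {"tx":20,"ty":-40,"tz":0,"ax":0,"ay":0,"az":0}
    - {"tx":20,"ty":-40,"tz":0,"ax":0,"ay":0,"az":0}
    - {"tx":20,"ty":-40,"tz":0,"ax":0,"ay":0,"az":0}
    - {"tx":20,"ty":-40,"tz":0,"ax":0,"ay":0,"az":0}
    - {"tx":20,"ty":-40,"tz":0,"ax":0,"ay":0,"az":0}
    - {"tx":20,"ty":-40,"tz":0,"ax":0,"ay":0,"az":0}
  fingers: 0
  force: 10

```text
time: 1.25
eef_pos: [0.3657, -0.3001, 0.3528]
eef_rot: [0.0, 1.0, 0.002, 0.0]
wrist_force: [0.5, 0.7, -0.1]
opening: 0.0112
gripper_force: 0.0
```

```bash
python3 - <<'E'
from h import *
import pickle
s=sense();print(s["eef_pos"],s["eef_rot"],s["time"]);c=calibration("wrist");snap("wrist","w1");pickle.dump(c,open("w1.pkl","wb"));print(c)
E
```

```text
[ 0.36566494 -0.30013702  0.35279835] [2.22090046e-04 9.99997675e-01 2.14002065e-03 1.45392945e-04] 1.25
{'K': array([[310.30643102,   0.        , 320.43298526],
       [  0.        , 310.30643102, 196.67269316],
       [  0.        ,   0.        ,   1.        ]]), 'xyz': array([ 0.43953969, -0.29955513,  0.51440208]), 'attitude': array([ 0.09702995,  0.70202284, -0.69893729, -0.09610299])}
```

Emit:
play_rows:
  targets:
    - {"tx":5,"ty":-40,"tz":0,"ax":0,"ay":0,"az":0}
    - {"tx":5,"ty":-40,"tz":0,"ax":0,"ay":0,"az":0}
    - {"tx":5,"ty":-40,"tz":0,"ax":0,"ay":0,"az":0}
    - {"tx":5,"ty":-40,"tz":0,"ax":0,"ay":0,"az":0}
    - {"tx":5,"ty":-20,"tz":0,"ax":0,"ay":0,"az":0}
    - {"tx":0,"ty":0,"tz":0,"ax":0,"ay":0,"az":0}
    - {"tx":0,"ty":0,"tz":0,"ax":0,"ay":0,"az":0}
    - {"tx":0,"ty":0,"tz":0,"ax":0,"ay":0,"az":0}
    - {"tx":0,"ty":0,"tz":0,"ax":0,"ay":0,"az":0}
    - {"tx":0,"ty":0,"tz":0,"ax":0,"ay":0,"az":0}

```text
time: 2.3
eef_pos: [0.3893, -0.1226, 0.3525]
eef_rot: [-0.0, 1.0, 0.001, -0.0]
wrist_force: [0.2, 0.4, 0.3]
opening: 0.0005
gripper_force: 0.0
```

```bash
python3 - <<'E'
from h import *
import pickle
s=sense();print(s["eef_pos"],s["eef_rot"],s["time"]);c=calibration("wrist");snap("wrist","w2");pickle.dump(c,open("w2.pkl","wb"));print(c["xyz"])
a=cv2.imread("pics/w1.png");b=cv2.imread("pics/w2.png")
cv2.imwrite("pics/w12.png",np.vstack([a[:290],b[:290]]))
E
```

```text
[ 0.38932964 -0.12264756  0.35250019] [-8.77318026e-05  9.99999062e-01  1.35869884e-03 -1.48459753e-04] 2.3
[ 0.46329101 -0.12226251  0.51406539]
```

View pics/w12.png

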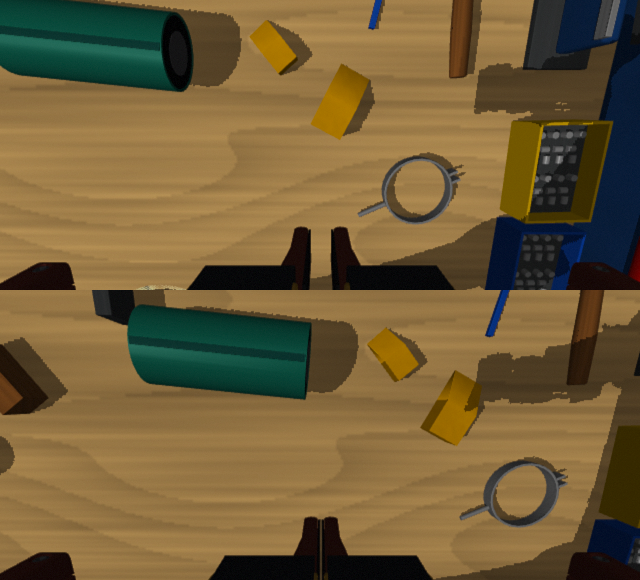

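The picture has pipe, both wedges and bracket in view. The large wedge is at (341,101) in w1 and (452,118) in w2, and the fence is just out of the frame, so I'll move forward and up.

Emit:
play_rows:
  targets:
    - {"tx":20,"ty":-10,"tz":-25,"ax":0,"ay":0,"az":0}
    - {"tx":20,"ty":-10,"tz":-25,"ax":0,"ay":0,"az":0}
    - {"tx":20,"ty":-10,"tz":-25,"ax":0,"ay":0,"az":0}
    - {"tx":20,"ty":-10,"tz":-25,"ax":0,"ay":0,"az":0}
    - {"tx":0,"ty":0,"tz":0,"ax":0,"ay":0,"az":0}
    - {"tx":0,"ty":0,"tz":0,"ax":0,"ay":0,"az":0}
    - {"tx":0,"ty":0,"tz":0,"ax":0,"ay":0,"az":0}
    - {"tx":0,"ty":0,"tz":0,"ax":0,"ay":0,"az":0}
    - {"tx":0,"ty":0,"tz":0,"ax":0,"ay":0,"az":0}
    - {"tx":0,"ty":0,"tz":0,"ax":0,"ay":0,"az":0}

```text
time: 3.35
eef_pos: [0.4689, -0.0817, 0.4525]
eef_rot: [0.0, 1.0, 0.002, -0.0]
wrist_force: [0.1, -0.4, -0.4]
opening: 0.0005
gripper_force: 0.0
```

```bash
python3 - <<'E'
from h import *
import pickle
s=sense();print(s["eef_pos"],s["eef_rot"],s["time"]);c=calibration("wrist");snap("wrist","w3");pickle.dump(c,open("w3.pkl","wb"));print(c["xyz"])
def poly(n,c):
    im=cv2.imread(f"pics/{n}.png");hsv=cv2.cvtColor(im,cv2.COLOR_BGR2HSV)
    for nm,lo,hi in (("yel",(18,150,60),(30,255,255)),("grn",(75,150,20),(95,255,255))):
        m=cv2.inRange(hsv,lo,hi)
        for k in cv2.findContours(m,0,2)[0]:
            if cv2.contourArea(k)>500 and k[:,:,0].max()<500:
                h=cv2.convexHull(k);p=cv2.approxPolyDP(h,2.5,True)[:,0]
                print(n,nm,cv2.contourArea(k),[(q.tolist(),onplane(c,*q,0)[:2].round(3).tolist(),onplane(c,*q,.045)[:2].round(3).tolist()) for q in p])
for n in ("w1","w2","w3"): poly(n,pickle.load(open(n+".pkl","rb")))
E
```

```text
[ 0.46893445 -0.08172287  0.45250057] [ 1.01035600e-04  9.99998221e-01  1.87900673e-03 -1.28240826e-04] 3.35
[ 0.54290318 -0.08121255  0.61404829]
w1 yel 2318.5 [([341, 63], [0.508, -0.331], [0.502, -0.328]), ([369, 80], [0.484, -0.375], [0.48, -0.369]), ([351, 120], [0.423, -0.349], [0.425, -0.345]), ([338, 139], [0.393, -0.329], [0.397, -0.326]), ([310, 123], [0.418, -0.283], [0.42, -0.285])]
w1 yel 1297.5 [([265, 20], [0.567, -0.217], [0.556, -0.224]), ([297, 57], [0.517, -0.264], [0.51, -0.267]), ([281, 75], [0.491, -0.239], [0.486, -0.244]), ([249, 37], [0.544, -0.192], [0.535, -0.201])]
w1 grn 12548.0 [([0, 0], [0.591, 0.169], [0.578, 0.128]), ([63, 0], [0.592, 0.077], [0.578, 0.044]), ([175, 13], [0.576, -0.085], [0.564, -0.103]), ([184, 23], [0.562, -0.096], [0.552, -0.114]), ([189, 81], [0.481, -0.095], [0.478, -0.113]), ([182, 90], [0.468, -0.082], [0.465, -0.101]), ([11, 71], [0.495, 0.178], [0.49, 0.137]), ([0, 64], [0.505, 0.193], [0.499, 0.15])]
w2 yel 2654.5 [([454, 80], [0.508, -0.33], [0.504, -0.312]), ([481, 95], [0.486, -0.375], [0.484, -0.353]), ([476, 127], [0.43
[... 1324 characters left out ...]
 [0.695, -0.156], [0.684, -0.151]), ([362, 24], [0.689, -0.155], [0.678, -0.149]), ([176, 19], [0.696, 0.175], [0.684, 0.156])]
w3 grn 502.5 [([24, 230], [0.294, 0.546], [0.312, 0.5]), ([32, 262], [0.219, 0.547], [0.243, 0.501]), ([0, 262], [0.219, 0.617], [0.243, 0.566]), ([0, 249], [0.25, 0.609], [0.271, 0.558]), ([18, 230], [0.294, 0.558], [0.312, 0.511])]
w3 grn 7370.0 [([202, 92], [0.573, 0.141], [0.571, 0.125]), ([207, 86], [0.584, 0.131], [0.581, 0.115]), ([333, 98], [0.563, -0.105], [0.562, -0.103]), ([336, 104], [0.553, -0.111], [0.552, -0.109]), ([330, 153], [0.46, -0.101], [0.466, -0.099]), ([206, 141], [0.482, 0.142], [0.487, 0.126]), ([199, 119], [0.524, 0.152], [0.525, 0.135])]
```

View pics/w3.png

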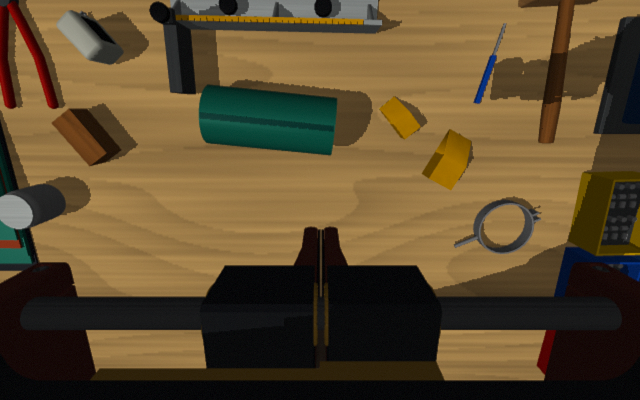

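The wedge's bottom corners agree across the three views at z=0: toe about (0.4965,-0.353), pointing about -28° from +x, 50 mm wide and 100 mm long, so it is the larger one. Next, one crop of the stop and fence, plus the triangulations.

```bash
python3 - <<'E'
from h import *
import pickle
c1,c2,c3=[pickle.load(open(f"w{i}.pkl","rb")) for i in (1,2,3)]
print("wedge rear top",tri(c1,(338,139),c2,(456,156)),tri(c1,(338,139),c3,(451,190)))
print("wedge toe corner",tri(c1,(341,63),c2,(454,80)),tri(c1,(369,80),c2,(481,95)))
for q in ((176,15),(363,20),(362,24),(176,19)): print(q,onplane(c3,*q,.06).round(4))
im=cv2.imread("pics/w3.png")
# column scans for fence face edge: print gray profile
for u in (240,300,350,372): print(u,im[10:40,u].mean(1).round().astype(int).tolist())
for v in (40,60,80): print(v,im[v,158:225].mean(1).round().astype(int).tolist())
cv2.imwrite("pics/crop3.png",cv2.resize(im[0:180,140:400],None,fx=3,fy=3,interpolation=cv2.INTER_CUBIC))
E
```

```text
wedge rear top (array([ 0.39699861, -0.32597968,  0.04940129]), np.float64(0.0011815899298360352)) (array([ 0.39821229, -0.32606098,  0.0522058 ]), np.float64(0.000812088402579732))
wedge toe corner (array([ 0.50839176, -0.33132397, -0.00293117]), np.float64(0.0007687743701658308)) (array([ 0.48493622, -0.37561866, -0.00099032]), np.float64(0.001602148952937418))
(176, 15) [0.6865 0.1491 0.06  ]
(363, 20) [ 0.6806 -0.149   0.06  ]
(362, 24) [ 0.6748 -0.1476  0.06  ]
(176, 19) [0.6808 0.1498 0.06  ]
240 [71, 69, 70, 68, 76, 79, 93, 92, 91, 92, 92, 82, 60, 51, 53, 51, 51, 50, 51, 50, 78, 109, 115, 115, 117, 114, 110, 103, 103, 103]
300 [130, 131, 129, 130, 130, 127, 124, 113, 96, 80, 73, 73, 62, 48, 49, 50, 50, 50, 49, 48, 47, 52, 99, 109, 110, 108, 112, 112, 111, 111]
350 [126, 129, 127, 124, 126, 127, 123, 120, 117, 103, 97, 81, 74, 72, 53, 48, 49, 52, 50, 51, 50, 48, 51, 96, 105, 110, 110, 111, 112, 111]
372 [64, 57, 55, 54, 49, 48, 49, 48, 49, 71, 117, 127, 128, 127, 112, 66, 49, 50, 50, 50, 51, 51, 49, 73, 103, 110, 110, 111, 112, 113]
40 [110, 111, 109, 111, 111, 107, 87, 49, 47, 46, 44, 43, 44, 46, 46, 45, 45, 45, 45, 27, 14, 15, 15, 14, 14, 16, 15, 13, 14, 13, 16, 12, 14, 32, 58, 57, 56, 57, 58, 56, 59, 57, 57, 55, 56, 58, 58, 53, 57, 57, 57, 57, 57, 56, 57, 54, 54, 63, 105, 107, 105, 106, 106, 104, 105, 103, 105]
60 [126, 127, 127, 125, 125, 126, 127, 125, 105, 51, 44, 45, 47, 43, 45, 45, 47, 46, 46, 44, 42, 27, 12, 14, 14, 12, 13, 13, 12, 12, 12, 14, 14, 13, 19, 44, 65, 66, 66, 66, 65, 65, 65, 64, 63, 64, 65, 65, 63, 64, 63, 64, 64, 64, 63, 64, 62, 63, 61, 72, 118, 120, 119, 117, 118, 117, 117]
80 [117, 118, 118, 119, 118, 116, 119, 118, 119, 118, 112, 55, 45, 44, 44, 44, 44, 45, 47, 48, 46, 44, 44, 25, 12, 13, 14, 12, 12, 15, 14, 15, 14, 15, 13, 15, 25, 61, 63, 62, 62, 61, 61, 62, 61, 62, 61, 62, 62, 61, 61, 62, 61, 61, 61, 64, 62, 63, 60, 62, 62, 81, 113, 116, 114, 113, 115]
```

View pics/crop3.png

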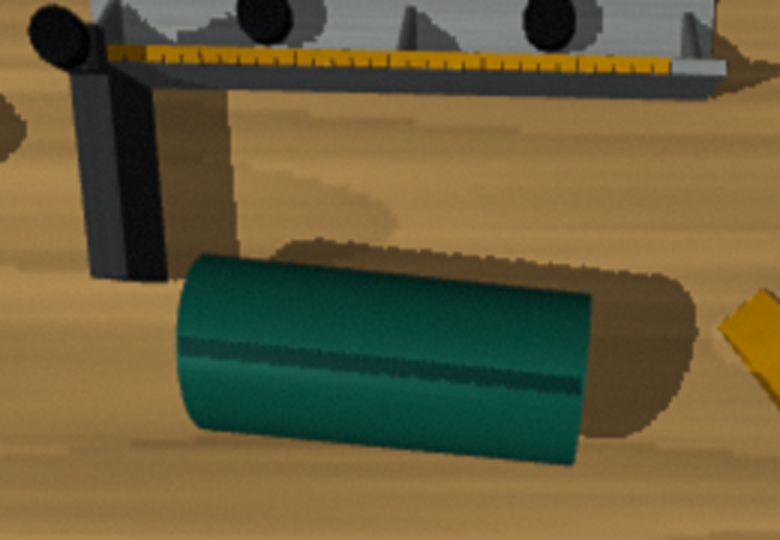

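```bash
python3 - <<'E'
from h import *
import pickle
c1,c2,c3=[pickle.load(open(f"w{i}.pkl","rb")) for i in (1,2,3)]
f=lambda u,v,z:onplane(c3,u+.0,v+.0,z)[:2]
b=[f(240,30,0),f(300,31.7,0),f(350,32.9,0)];t=[f(240,21.8,.06),f(300,22.8,.06),f(350,23.8,.06)]
print("fence bot",np.round(b,4).tolist(),"top",np.round(t,4).tolist())
print("stop top",f(177.3,40,.06),f(179.2,60,.06),f(181,80,.06),"bot",f(191.5,40,0),f(193,60,0),f(194.8,80,0), "end",f(182.3,93,.06),f(195.7,93.7,0))
L,Rr=f(199.3,113.5,.1),f(334,127.7,.1);print("pipe top ends",L,Rr,np.linalg.norm(L-Rr),(L+Rr)/2,np.degrees(np.arctan2(L[0]-Rr[0],L[1]-Rr[1])))
# tangent-based axis location: silhouette planes through camera, at y mid
for c,tp,bp in ((c3,((207,86),(333,98)),((206,141),(330,153))),(c2,((144,15),(309,33)),((146,91),(304,108)))):
    o=np.array(c["xyz"]);ns=[]
    for p,q in (tp,bp):
        n=np.cross(ray(c,*p)[1],ray(c,*q)[1]);n/=np.linalg.norm(n);ns.append(n if n[0]>0 else -n)
    ax=np.cross(ns[0],ns[1]);ax/=ax[1]
    # axis line: distance .05 from both planes, inside
    A=np.stack([ns[0],ns[1],[0,1,0]]);
    for s in (1,):
        P=np.linalg.solve(A,[ns[0]@o-.05,ns[1]@o+.05,0]);print("axis at y=0",P.round(4),"dir",ax.round(4))
E
```

```text
fence bot [[0.6786, 0.0627], [0.6763, -0.0444], [0.6747, -0.1339]] top [[0.6772, 0.0478], [0.6761, -0.0482], [0.675, -0.1283]]
stop top [0.65024826 0.15138462] [0.6202314  0.15188188] [0.58922851 0.15256313] bot [0.6619781  0.15102422] [0.62870869 0.15189409] [0.59434944 0.15223501] end [0.56852589 0.15279775] [0.57015249 0.15310094]
pipe top ends [0.5356264  0.11234133] [ 0.51427697 -0.10352885] 0.2169233388076404 [0.52495168 0.00440624] 5.648150556012115
axis at y=0 [0.5218 0.     0.0155] dir [ 0.0879  1.     -0.0353]
axis at y=0 [0.5251 0.     0.0324] dir [ 0.1006  1.     -0.0229]
```

Estimates:
- **Fence:** inner corner at about (0.6795, 0.151), turned about -1°.
- **Placed pipe middle:** about (0.628, 0.042).
- **Pipe now:** middle at about (0.525, 0.004), its axis 5.6° off world y.

I'll go behind the pipe with the fingers open along its axis, so both fingertips push it and keep it square.

Emit:
play_rows:
  targets:
    - {"tx":-17,"ty":-20,"tz":30,"ax":0,"ay":0,"az":1.2}
    - {"tx":-17,"ty":-20,"tz":30,"ax":0,"ay":0,"az":0}
    - {"tx":-17,"ty":-20,"tz":30,"ax":0,"ay":0,"az":0}
    - {"tx":-17,"ty":-20,"tz":30,"ax":0,"ay":0,"az":0}
    - {"tx":0,"ty":0,"tz":49,"ax":0,"ay":0,"az":0}
    - {"tx":0,"ty":0,"tz":49,"ax":0,"ay":0,"az":0}
    - {"tx":0,"ty":0,"tz":49,"ax":0,"ay":0,"az":0}
    - {"tx":0,"ty":0,"tz":49,"ax":0,"ay":0,"az":0}
    - {"tx":0,"ty":0,"tz":49,"ax":0,"ay":0,"az":0}
    - {"tx":0,"ty":0,"tz":40,"ax":0,"ay":0,"az":0}
  fingers: 87.8

```text
time: 4.4
eef_pos: [0.4015, -0.0007, 0.0456]
eef_rot: [-0.0, 1.0, -0.008, -0.0]
wrist_force: [0.6, -1.0, 0.0]
opening: 0.077
gripper_force: 0.0
```

Emit:
play_rows:
  targets:
    - {"tx":10,"ty":0,"tz":10,"ax":0,"ay":0,"az":0}
    - {"tx":10,"ty":0,"tz":2,"ax":0,"ay":0,"az":0}
    - {"tx":10,"ty":0,"tz":0,"ax":0,"ay":0,"az":0}
    - {"tx":5,"ty":0,"tz":0,"ax":0,"ay":0,"az":0}
    - {"tx":3,"ty":0,"tz":0,"ax":0,"ay":0,"az":0}
    - {"tx":2,"ty":0,"tz":0,"ax":0,"ay":0,"az":0}
    - {"tx":2,"ty":0,"tz":0,"ax":0,"ay":0,"az":0}
    - {"tx":2,"ty":0,"tz":0,"ax":0,"ay":0,"az":0}
    - {"tx":2,"ty":0,"tz":0,"ax":0,"ay":0,"az":0}
    - {"tx":2,"ty":0,"tz":0,"ax":0,"ay":0,"az":0}

```text
time: 5.4
eef_pos: [0.4503, -0.0016, 0.0357]
eef_rot: [0.0, 1.0, -0.008, 0.0]
wrist_force: [-1.1, 0.5, 0.2]
opening: 0.0879
gripper_force: 0.0
```

Emit:
play_rows:
  targets:
    - {"tx":2,"ty":0,"tz":0,"ax":0,"ay":0,"az":0}
    - {"tx":2,"ty":0,"tz":0,"ax":0,"ay":0,"az":0}
    - {"tx":2,"ty":0,"tz":0,"ax":0,"ay":0,"az":0}
    - {"tx":2,"ty":0,"tz":0,"ax":0,"ay":0,"az":0}
    - {"tx":2,"ty":0,"tz":0,"ax":0,"ay":0,"az":0}
    - {"tx":2,"ty":0,"tz":0,"ax":0,"ay":0,"az":0}
    - {"tx":2,"ty":0,"tz":0,"ax":0,"ay":0,"az":0}
    - {"tx":2,"ty":0,"tz":0,"ax":0,"ay":0,"az":0}
    - {"tx":2,"ty":0,"tz":0,"ax":0,"ay":0,"az":0}
    - {"tx":2,"ty":0,"tz":0,"ax":0,"ay":0,"az":0}

```text
time: 6.4
eef_pos: [0.4704, -0.0019, 0.0356]
eef_rot: [0.0, 1.0, -0.008, -0.0]
wrist_force: [1.0, -0.4, -0.2]
opening: 0.0877
gripper_force: 0.1
```

```bash
cat > pipe.py <<'E'
from h import *
# pipe silhouette in scene & side views; compare with projected model ends for a rough pose
def pipe(n):
    c=calibration(n);im=get_image(n)[:,:,::-1].copy();hsv=cv2.cvtColor(im,cv2.COLOR_BGR2HSV)
    m=cv2.inRange(hsv,(70,90,20),(97,255,255));x0,y0,x1,y1=((250,160,450,290) if n=="scene" else (230,150,370,250))
    mm=np.zeros_like(m);mm[y0:y1,x0:x1]=m[y0:y1,x0:x1]
    N,l,st,ce=cv2.connectedComponentsWithStats(mm);i=1+np.argmax(st[1:,4])
    k=max(cv2.findContours((l==i).astype(np.uint8),0,2)[0],key=cv2.contourArea)
    r=cv2.minAreaRect(k);return c,im,st[i],ce[i],r
if __name__=="__main__":
    s=sense();print(s["time"],s["eef_pos"].round(4),s["wrist_force"].round(1))
    for n in ("scene","side"):
        c,im,st,ce,r=pipe(n);print(n,st.tolist(),ce.round(1),np.round(r[1],1),round(r[2],1),onplane(c,*ce,.06 if n=="scene" else .055).round(4))
E
python3 pipe.py
```

```text
6.4 [ 0.4704 -0.0019  0.0356] [ 1.  -0.4 -0.2]
scene [291, 204, 77, 26, 951] [329.4 217.2] [15.  77.9] 77.7 [0.5402 0.0108 0.06  ]
side [290, 185, 35, 40, 534] [311.4 203.6] [27.2 32.8] 54.5 [0.5386 0.0538 0.055 ]
```

Emit:
play_rows:
  targets:
    - {"tx":2,"ty":0,"tz":0,"ax":0,"ay":0,"az":0}
    - {"tx":3,"ty":0,"tz":0,"ax":0,"ay":0,"az":0}
    - {"tx":3,"ty":0,"tz":0,"ax":0,"ay":0,"az":0}
    - {"tx":3,"ty":0,"tz":0,"ax":0,"ay":0,"az":0}
    - {"tx":3,"ty":0,"tz":0,"ax":0,"ay":0,"az":0}
    - {"tx":3,"ty":0,"tz":0,"ax":0,"ay":0,"az":0}
    - {"tx":3,"ty":0,"tz":0,"ax":0,"ay":0,"az":0}
    - {"tx":3,"ty":0,"tz":0,"ax":0,"ay":0,"az":0}
    - {"tx":3,"ty":0,"tz":0,"ax":0,"ay":0,"az":0}
    - {"tx":3,"ty":0,"tz":0,"ax":0,"ay":0,"az":0}

```text
time: 7.5
eef_pos: [0.4995, -0.0023, 0.0356]
eef_rot: [0.0, 1.0, -0.008, -0.0]
wrist_force: [-0.0, -0.2, 0.5]
opening: 0.0879
gripper_force: 0.1
```

```bash
cat > wp.py <<'E'
from h import *
import sys
s=sense();print(s["time"],s["eef_pos"].round(4),s["wrist_force"].round(1))
c=calibration("wrist");im=snap("wrist",sys.argv[1])[:,:,::-1]
snap("side",sys.argv[1]+"s")
m=cv2.inRange(cv2.cvtColor(np.ascontiguousarray(im),cv2.COLOR_BGR2HSV),(75,130,15),(97,255,255))
k=max(cv2.findContours(m,0,2)[0],key=cv2.contourArea)
p=cv2.approxPolyDP(cv2.convexHull(k),3,True)[:,0]
for q in p: print(q,"z.05",onplane(c,*q,.05)[:2].round(4),"z.1",onplane(c,*q,.1)[:2].round(4))
E
python3 wp.py w5
```

```text
7.5 [ 0.4995 -0.0023  0.0356] [-0.  -0.2  0.5]
[0 0] z.05 [0.6196 0.1298] z.1 [0.6039 0.0846]
[288   0] z.05 [0.6176 0.0094] z.1 [0.6026 0.0051]
[618  32] z.05 [ 0.6032 -0.1315] z.1 [ 0.5931 -0.088 ]
[639  47] z.05 [ 0.5972 -0.1421] z.1 [ 0.5891 -0.095 ]
[639 188] z.05 [ 0.5338 -0.1586] z.1 [ 0.5473 -0.1059]
[625 210] z.05 [ 0.5226 -0.1546] z.1 [ 0.5398 -0.1032]
[600 234] z.05 [ 0.5098 -0.145 ] z.1 [ 0.5314 -0.0969]
[560 252] z.05 [ 0.5001 -0.1265] z.1 [ 0.525  -0.0847]
[404 244] z.05 [ 0.5059 -0.0453] z.1 [ 0.5289 -0.0311]
[ 34 214] z.05 [0.5253 0.1408] z.1 [0.5416 0.0918]
[  0 196] z.05 [0.5349 0.155 ] z.1 [0.548  0.1012]
```

View pics/w5.png

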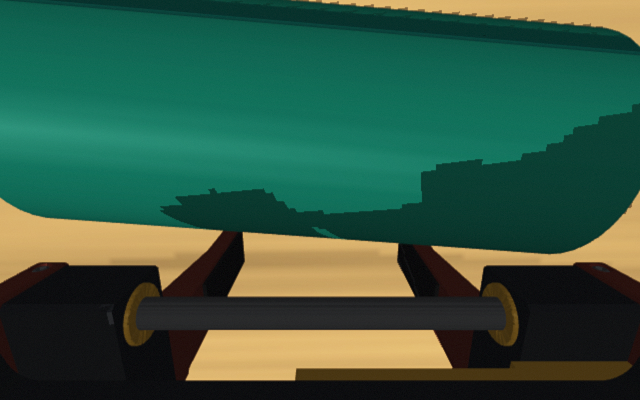

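The picture shows the pipe just ahead of the fingertips, still tilted about 5°, with only the right finger near it. It will square up against the fence, so I'm pushing on gently.

Emit:
play_rows:
  targets:
    - {"tx":3,"ty":0,"tz":0,"ax":0,"ay":0,"az":0}
    - {"tx":3,"ty":0,"tz":0,"ax":0,"ay":0,"az":0}
    - {"tx":3,"ty":0,"tz":0,"ax":0,"ay":0,"az":0}
    - {"tx":3,"ty":0,"tz":0,"ax":0,"ay":0,"az":0}
    - {"tx":3,"ty":0,"tz":0,"ax":0,"ay":0,"az":0}
    - {"tx":3,"ty":0,"tz":0,"ax":0,"ay":0,"az":0}
    - {"tx":3,"ty":0,"tz":0,"ax":0,"ay":0,"az":0}
    - {"tx":3,"ty":0,"tz":0,"ax":0,"ay":0,"az":0}
    - {"tx":3,"ty":0,"tz":0,"ax":0,"ay":0,"az":0}
    - {"tx":3,"ty":0,"tz":0,"ax":0,"ay":0,"az":0}

```text
time: 8.6
eef_pos: [0.5295, -0.0028, 0.0356]
eef_rot: [0.0, 1.0, -0.008, -0.0]
wrist_force: [0.7, -0.6, 0.1]
opening: 0.0875
gripper_force: 0.1
```

Emit:
play_rows:
  targets:
    - {"tx":2,"ty":0,"tz":0,"ax":0,"ay":0,"az":0}
    - {"tx":2,"ty":0,"tz":0,"ax":0,"ay":0,"az":0}
    - {"tx":2,"ty":0,"tz":0,"ax":0,"ay":0,"az":0}
    - {"tx":2,"ty":0,"tz":0,"ax":0,"ay":0,"az":0}
    - {"tx":2,"ty":0,"tz":0,"ax":0,"ay":0,"az":0}
    - {"tx":2,"ty":0,"tz":0,"ax":0,"ay":0,"az":0}
    - {"tx":2,"ty":0,"tz":0,"ax":0,"ay":0,"az":0}
    - {"tx":2,"ty":0,"tz":0,"ax":0,"ay":0,"az":0}
    - {"tx":2,"ty":0,"tz":0,"ax":0,"ay":0,"az":0}
    - {"tx":2,"ty":0,"tz":0,"ax":0,"ay":0,"az":0}

```text
time: 9.6
eef_pos: [0.5494, -0.0032, 0.0356]
eef_rot: [0.0, 1.0, -0.008, 0.0]
wrist_force: [-0.8, -0.1, -0.8]
opening: 0.0879
gripper_force: 0.1
```

```bash
python3 wp.py w6
```

```text
9.6 [ 0.5494 -0.0032  0.0356] [-0.8 -0.1 -0.8]
[0 0] z.05 [0.6695 0.129 ] z.1 [0.6538 0.0838]
[294   0] z.05 [0.6675 0.0061] z.1 [0.6525 0.0026]
[622  31] z.05 [ 0.6535 -0.134 ] z.1 [ 0.6432 -0.0899]
[639  39] z.05 [ 0.6503 -0.1421] z.1 [ 0.6411 -0.0953]
[639 206] z.05 [ 0.5745 -0.1618] z.1 [ 0.591  -0.1083]
[609 236] z.05 [ 0.5586 -0.1507] z.1 [ 0.5806 -0.1009]
[566 253] z.05 [ 0.5494 -0.1306] z.1 [ 0.5745 -0.0877]
[240 232] z.05 [0.5639 0.0377] z.1 [0.5841 0.0235]
[ 36 213] z.05 [0.5757 0.1388] z.1 [0.5919 0.0902]
[  0 189] z.05 [0.5884 0.1531] z.1 [0.6002 0.0997]
```

Emit:
play_rows:
  targets:
    - {"tx":1.5,"ty":0,"tz":0,"ax":0,"ay":0,"az":0}
    - {"tx":1.5,"ty":0,"tz":0,"ax":0,"ay":0,"az":0}
    - {"tx":1.5,"ty":0,"tz":0,"ax":0,"ay":0,"az":0}
    - {"tx":1.5,"ty":0,"tz":0,"ax":0,"ay":0,"az":0}
    - {"tx":1.5,"ty":0,"tz":0,"ax":0,"ay":0,"az":0}
    - {"tx":1.5,"ty":0,"tz":0,"ax":0,"ay":0,"az":0}
    - {"tx":1.5,"ty":0,"tz":0,"ax":0,"ay":0,"az":0}
    - {"tx":1,"ty":0,"tz":0,"ax":0,"ay":0,"az":0}
    - {"tx":1,"ty":0,"tz":0,"ax":0,"ay":0,"az":0}
    - {"tx":1,"ty":0,"tz":0,"ax":0,"ay":0,"az":0}

```text
time: 10.7
eef_pos: [0.5628, -0.0034, 0.0356]
eef_rot: [0.0, 1.0, -0.008, -0.0]
wrist_force: [-3.0, -0.7, 1.4]
opening: 0.0878
gripper_force: 1.3
```

```bash
python3 wp.py w7
```

```text
10.7 [ 0.5628 -0.0034  0.0356] [-3.  -0.7  1.4]
[ 0 16] z.05 [0.6769 0.1305] z.1 [0.6633 0.0847]
[21  8] z.05 [0.6798 0.1208] z.1 [0.6651 0.0783]
[616  20] z.05 [ 0.6712 -0.1306] z.1 [ 0.6594 -0.0878]
[639  31] z.05 [ 0.6668 -0.1415] z.1 [ 0.6565 -0.0949]
[639 205] z.05 [ 0.5884 -0.1619] z.1 [ 0.6048 -0.1084]
[611 232] z.05 [ 0.5741 -0.1514] z.1 [ 0.5954 -0.1015]
[571 247] z.05 [ 0.5661 -0.1327] z.1 [ 0.5901 -0.0892]
[231 243] z.05 [0.5713 0.0426] z.1 [0.5935 0.0266]
[ 43 235] z.05 [0.5773 0.1381] z.1 [0.5975 0.0897]
[ 19 223] z.05 [0.584  0.1485] z.1 [0.6019 0.0966]
[  0 205] z.05 [0.5936 0.1553] z.1 [0.6082 0.101 ]
```

Emit:
play_rows:
  targets:
    - {"tx":0.7,"ty":0,"tz":0,"ax":0,"ay":0,"az":0}
    - {"tx":0.7,"ty":0,"tz":0,"ax":0,"ay":0,"az":0}
    - {"tx":0.7,"ty":0,"tz":0,"ax":0,"ay":0,"az":0}
    - {"tx":0.7,"ty":0,"tz":0,"ax":0,"ay":0,"az":0}
    - {"tx":0.5,"ty":0,"tz":0,"ax":0,"ay":0,"az":0}
    - {"tx":0.5,"ty":0,"tz":0,"ax":0,"ay":0,"az":0}
    - {"tx":0,"ty":0,"tz":0,"ax":0,"ay":0,"az":0}
    - {"tx":0,"ty":0,"tz":0,"ax":0,"ay":0,"az":0}
    - {"tx":0,"ty":0,"tz":0,"ax":0,"ay":0,"az":0}
    - {"tx":0,"ty":0,"tz":0,"ax":0,"ay":0,"az":0}

```text
time: 11.8
eef_pos: [0.5656, -0.0035, 0.0355]
eef_rot: [0.0, 1.0, -0.008, -0.001]
wrist_force: [-5.8, -0.3, 4.4]
opening: 0.0879
gripper_force: 2.9
```

```bash
python3 wp.py w8
```

```text
11.8 [ 0.5656 -0.0035  0.0355] [-5.8 -0.3  4.4]
[ 0 25] z.05 [0.6763 0.1312] z.1 [0.6639 0.0851]
[22 16] z.05 [0.6796 0.1209] z.1 [0.666  0.0783]
[615  17] z.05 [ 0.6752 -0.1298] z.1 [ 0.6631 -0.0871]
[639  28] z.05 [ 0.6708 -0.141 ] z.1 [ 0.6602 -0.0946]
[639 205] z.05 [ 0.5913 -0.1619] z.1 [ 0.6078 -0.1083]
[602 236] z.05 [ 0.575  -0.1473] z.1 [ 0.597  -0.0987]
[571 245] z.05 [ 0.5702 -0.1325] z.1 [ 0.5939 -0.0889]
[236 247] z.05 [0.5719 0.0401] z.1 [0.595 0.025]
[ 63 245] z.05 [0.5745 0.1291] z.1 [0.5967 0.0837]
[ 42 241] z.05 [0.5769 0.1393] z.1 [0.5983 0.0904]
[ 21 230] z.05 [0.5831 0.1484] z.1 [0.6024 0.0964]
[  0 211] z.05 [0.5934 0.156 ] z.1 [0.6092 0.1014]
```

The pipe is now parallel to the fence at 1.0° and bears on it. I'll back off gently, then go round to push the free end towards the stop.

Emit:
play_rows:
  targets:
    - {"tx":-1,"ty":0,"tz":0,"ax":0,"ay":0,"az":0}
    - {"tx":-2,"ty":0,"tz":0,"ax":0,"ay":0,"az":0}
    - {"tx":-5,"ty":0,"tz":0,"ax":0,"ay":0,"az":0}
    - {"tx":-10,"ty":0,"tz":0,"ax":0,"ay":0,"az":0}
    - {"tx":-12,"ty":0,"tz":0,"ax":0,"ay":0,"az":0}
    - {"tx":-10,"ty":0,"tz":-10,"ax":0,"ay":0,"az":0}
    - {"tx":0,"ty":0,"tz":-30,"ax":0,"ay":0,"az":0}
    - {"tx":0,"ty":0,"tz":-35,"ax":0,"ay":0,"az":0}
    - {"tx":0,"ty":0,"tz":-35,"ax":0,"ay":0,"az":0}
    - {"tx":0,"ty":0,"tz":-30,"ax":0,"ay":0,"az":0}

```text
time: 12.9
eef_pos: [0.526, -0.0026, 0.1782]
eef_rot: [0.0, 1.0, -0.008, 0.001]
wrist_force: [0.7, 0.5, 0.1]
opening: 0.0881
gripper_force: 0.0
```

Emit:
play_rows:
  targets:
    - {"tx":13,"ty":20,"tz":0,"ax":0,"ay":0,"az":0}
    - {"tx":13,"ty":20,"tz":0,"ax":0,"ay":0,"az":0}
    - {"tx":13,"ty":20,"tz":0,"ax":0,"ay":0,"az":0}
    - {"tx":13,"ty":20,"tz":0,"ax":0,"ay":0,"az":0}
    - {"tx":13,"ty":20,"tz":0,"ax":0,"ay":0,"az":0}
    - {"tx":13,"ty":20,"tz":0,"ax":0,"ay":0,"az":0}
    - {"tx":13,"ty":20,"tz":0,"ax":0,"ay":0,"az":0}
    - {"tx":12,"ty":20,"tz":0,"ax":0,"ay":0,"az":0}
    - {"tx":0,"ty":0,"tz":0,"ax":0,"ay":0,"az":0}
    - {"tx":0,"ty":0,"tz":0,"ax":0,"ay":0,"az":0}
  fingers: 0

```text
time: 13.9
eef_pos: [0.6262, -0.1642, 0.1759]
eef_rot: [-0.0, 1.0, -0.009, -0.0]
wrist_force: [0.2, 0.4, -1.5]
opening: 0.0112
gripper_force: 0.0
```

```bash
python3 wp.py w9; python3 - <<'E'
from h import *
a=cv2.imread("pics/w9.png");b=cv2.imread("pics/w9s.png")
cv2.imwrite("pics/c9.png",np.vstack([a[:260],cv2.resize(b[150:235,240:400],(640,340),interpolation=cv2.INTER_CUBIC)]))
E
```

```text
13.9 [ 0.6262 -0.1642  0.1759] [ 0.2  0.4 -1.5]
[270 236] z.05 [ 0.5792 -0.1129] z.1 [ 0.6003 -0.122 ]
[266 243] z.05 [ 0.5717 -0.1084] z.1 [ 0.5941 -0.1183]
[ 16 242] z.05 [0.577  0.1425] z.1 [0.5984 0.089 ]
[  0 232] z.05 [0.588  0.1554] z.1 [0.6075 0.0996]
[  0 150] z.05 [0.6689 0.1313] z.1 [0.6744 0.0797]
[ 19 141] z.05 [0.6768 0.1114] z.1 [0.6809 0.0633]
[268 142] z.05 [ 0.6721 -0.1167] z.1 [ 0.6769 -0.1251]
[274 175] z.05 [ 0.6412 -0.1204] z.1 [ 0.6514 -0.1282]
```

View pics/c9.png

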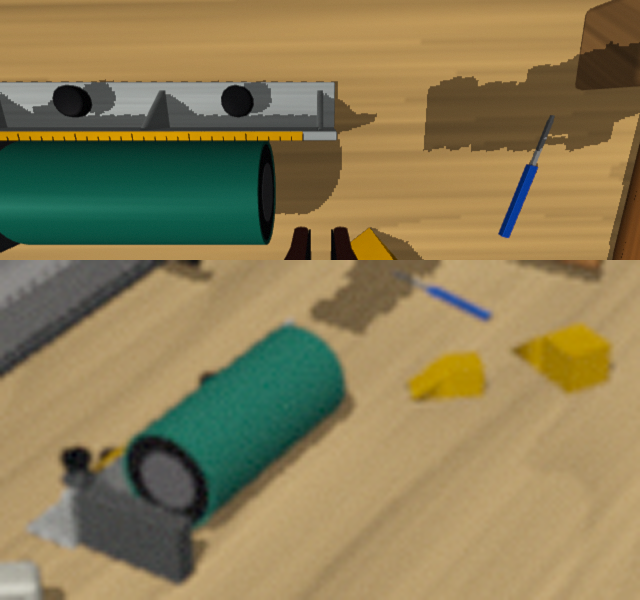

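The wrist view shows the pipe lying flush along the fence with its free end cap at (267,190). The side view shows its other end about 45 mm short of the stop. Now I'll lower the closed fingers behind the free end and push it to the stop.

Emit:
play_rows:
  targets:
    - {"tx":0,"ty":0,"tz":45,"ax":0,"ay":0,"az":0}
    - {"tx":0,"ty":0,"tz":48,"ax":0,"ay":0,"az":0}
    - {"tx":0,"ty":0,"tz":48,"ax":0,"ay":0,"az":0}
    - {"tx":0,"ty":-8,"tz":2,"ax":0,"ay":0,"az":0}
    - {"tx":0,"ty":-8,"tz":0,"ax":0,"ay":0,"az":0}
    - {"tx":0,"ty":-6,"tz":0,"ax":0,"ay":0,"az":0}
    - {"tx":0,"ty":-4,"tz":0,"ax":0,"ay":0,"az":0}
    - {"tx":0,"ty":-3,"tz":0,"ax":0,"ay":0,"az":0}
    - {"tx":0,"ty":-2,"tz":0,"ax":0,"ay":0,"az":0}
    - {"tx":0,"ty":-2,"tz":0,"ax":0,"ay":0,"az":0}

```text
time: 15.0
eef_pos: [0.6277, -0.1317, 0.0333]
eef_rot: [0.0, 1.0, -0.008, 0.0]
wrist_force: [-0.0, 0.1, -0.4]
opening: 0.0002
gripper_force: 0.0
```

Emit:
play_rows:
  targets:
    - {"tx":0,"ty":-2,"tz":0,"ax":0,"ay":0,"az":0}
    - {"tx":0,"ty":-2,"tz":0,"ax":0,"ay":0,"az":0}
    - {"tx":0,"ty":-2,"tz":0,"ax":0,"ay":0,"az":0}
    - {"tx":0,"ty":-2,"tz":0,"ax":0,"ay":0,"az":0}
    - {"tx":0,"ty":-2,"tz":0,"ax":0,"ay":0,"az":0}
    - {"tx":0,"ty":-2,"tz":0,"ax":0,"ay":0,"az":0}
    - {"tx":0,"ty":-2,"tz":0,"ax":0,"ay":0,"az":0}
    - {"tx":0,"ty":-2,"tz":0,"ax":0,"ay":0,"az":0}
    - {"tx":0,"ty":-2,"tz":0,"ax":0,"ay":0,"az":0}
    - {"tx":0,"ty":-2,"tz":0,"ax":0,"ay":0,"az":0}

```text
time: 16.0
eef_pos: [0.6277, -0.1114, 0.0327]
eef_rot: [0.0, 1.0, -0.008, 0.0]
wrist_force: [0.0, -4.4, 1.6]
opening: 0.0007
gripper_force: 1.6
```

```bash
python3 wp.py w10
```

```text
16.0 [ 0.6277 -0.1114  0.0327] [ 0.  -4.4  1.6]
[293 175] z.05 [ 0.6719 -0.0989] z.1 [ 0.6822 -0.1036]
[297 256] z.05 [ 0.6298 -0.0993] z.1 [ 0.6547 -0.1038]
[203 296] z.05 [ 0.6074 -0.0485] z.1 [ 0.64   -0.0707]
[ 78 296] z.05 [0.6085 0.0178] z.1 [ 0.6408 -0.0273]
[  0 282] z.05 [0.6175 0.0566] z.1 [ 0.6466 -0.0019]
[  0 175] z.05 [0.6742 0.0398] z.1 [ 0.6837 -0.013 ]
```

Emit:
play_rows:
  targets:
    - {"tx":0,"ty":-2,"tz":0,"ax":0,"ay":0,"az":0}
    - {"tx":0,"ty":-2,"tz":0,"ax":0,"ay":0,"az":0}
    - {"tx":0,"ty":-2,"tz":0,"ax":0,"ay":0,"az":0}
    - {"tx":0,"ty":-2,"tz":0,"ax":0,"ay":0,"az":0}
    - {"tx":0,"ty":-2,"tz":0,"ax":0,"ay":0,"az":0}
    - {"tx":0,"ty":-2,"tz":0,"ax":0,"ay":0,"az":0}
    - {"tx":0,"ty":-2,"tz":0,"ax":0,"ay":0,"az":0}
    - {"tx":0,"ty":-2,"tz":0,"ax":0,"ay":0,"az":0}
    - {"tx":0,"ty":-2,"tz":0,"ax":0,"ay":0,"az":0}
    - {"tx":0,"ty":-2,"tz":0,"ax":0,"ay":0,"az":0}

```text
time: 17.1
eef_pos: [0.628, -0.0913, 0.0326]
eef_rot: [0.0, 1.0, -0.008, -0.0]
wrist_force: [-0.3, -3.0, 1.2]
opening: 0.0005
gripper_force: 1.7
```

Emit:
play_rows:
  targets:
    - {"tx":0,"ty":-1,"tz":0,"ax":0,"ay":0,"az":0}
    - {"tx":0,"ty":-1,"tz":0,"ax":0,"ay":0,"az":0}
    - {"tx":0,"ty":-1,"tz":0,"ax":0,"ay":0,"az":0}
    - {"tx":0,"ty":-1,"tz":0,"ax":0,"ay":0,"az":0}
    - {"tx":0,"ty":-1,"tz":0,"ax":0,"ay":0,"az":0}
    - {"tx":0,"ty":-1,"tz":0,"ax":0,"ay":0,"az":0}
    - {"tx":0,"ty":-1,"tz":0,"ax":0,"ay":0,"az":0}
    - {"tx":0,"ty":0,"tz":0,"ax":0,"ay":0,"az":0}
    - {"tx":0,"ty":0,"tz":0,"ax":0,"ay":0,"az":0}
    - {"tx":0,"ty":0,"tz":0,"ax":0,"ay":0,"az":0}

```text
time: 18.1
eef_pos: [0.6282, -0.0842, 0.0326]
eef_rot: [-0.0, 1.0, -0.008, -0.0]
wrist_force: [-1.5, -1.0, 1.8]
opening: 0.0002
gripper_force: 1.1
```

```bash
python3 wp.py w11
```

```text
18.1 [ 0.6282 -0.0842  0.0326] [-1.5 -1.   1.8]
[293 175] z.05 [ 0.6724 -0.0718] z.1 [ 0.6827 -0.0765]
[297 256] z.05 [ 0.6303 -0.0721] z.1 [ 0.6552 -0.0767]
[203 296] z.05 [ 0.6078 -0.0214] z.1 [ 0.6405 -0.0436]
[ 78 296] z.05 [0.6089 0.0449] z.1 [ 6.412e-01 -2.000e-04]
[  0 282] z.05 [0.6179 0.0838] z.1 [0.6471 0.0252]
[  0 174] z.05 [0.6751 0.0668] z.1 [0.6845 0.0141]
```

Still no hard contact with the stop, so I'll go on slowly.

Emit:
play_rows:
  targets:
    - {"tx":0,"ty":-1,"tz":0,"ax":0,"ay":0,"az":0}
    - {"tx":0,"ty":-1,"tz":0,"ax":0,"ay":0,"az":0}
    - {"tx":0,"ty":-0.5,"tz":0,"ax":0,"ay":0,"az":0}
    - {"tx":0,"ty":-0.5,"tz":0,"ax":0,"ay":0,"az":0}
    - {"tx":0,"ty":-0.5,"tz":0,"ax":0,"ay":0,"az":0}
    - {"tx":0,"ty":0,"tz":0,"ax":0,"ay":0,"az":0}
    - {"tx":0,"ty":0,"tz":0,"ax":0,"ay":0,"az":0}
    - {"tx":0,"ty":0,"tz":0,"ax":0,"ay":0,"az":0}
    - {"tx":0,"ty":0,"tz":0,"ax":0,"ay":0,"az":0}
    - {"tx":0,"ty":0,"tz":0,"ax":0,"ay":0,"az":0}

```text
time: 19.2
eef_pos: [0.6281, -0.0833, 0.0327]
eef_rot: [0.001, 1.0, -0.009, -0.0]
wrist_force: [-0.6, -7.4, 2.1]
opening: 0.0003
gripper_force: 3.9
```

The fingers held 7 N and stopped, so the pipe end is against the stop. I'll withdraw gently and go to the wedge.

Emit:
play_rows:
  targets:
    - {"tx":0,"ty":1,"tz":0,"ax":0,"ay":0,"az":0}
    - {"tx":0,"ty":2,"tz":0,"ax":0,"ay":0,"az":0}
    - {"tx":0,"ty":7,"tz":0,"ax":0,"ay":0,"az":0}
    - {"tx":0,"ty":12,"tz":0,"ax":0,"ay":0,"az":0}
    - {"tx":0,"ty":0,"tz":-35,"ax":0,"ay":0,"az":0}
    - {"tx":0,"ty":0,"tz":-40,"ax":0,"ay":0,"az":0}
    - {"tx":0,"ty":0,"tz":-40,"ax":0,"ay":0,"az":0}
    - {"tx":0,"ty":0,"tz":-40,"ax":0,"ay":0,"az":0}
    - {"tx":-25,"ty":27,"tz":0,"ax":0,"ay":0,"az":0}
    - {"tx":-25,"ty":27,"tz":0,"ax":0,"ay":0,"az":0}

```text
time: 20.2
eef_pos: [0.5774, -0.1564, 0.1891]
eef_rot: [0.0, 1.0, -0.007, 0.001]
wrist_force: [-1.1, -0.8, -0.9]
opening: 0.0007
gripper_force: 0.0
```

Emit:
play_rows:
  targets:
    - {"tx":-24,"ty":27,"tz":0,"ax":0,"ay":0,"az":0}
    - {"tx":-24,"ty":27,"tz":0,"ax":0,"ay":0,"az":0}
    - {"tx":-24,"ty":27,"tz":0,"ax":0,"ay":0,"az":0}
    - {"tx":-24,"ty":27,"tz":0,"ax":0,"ay":0,"az":0}
    - {"tx":-25,"ty":27,"tz":0,"ax":0,"ay":0,"az":0}
    - {"tx":-25,"ty":27,"tz":0,"ax":0,"ay":0,"az":0}
    - {"tx":0,"ty":0,"tz":0,"ax":0,"ay":0,"az":7}
    - {"tx":0,"ty":0,"tz":0,"ax":0,"ay":0,"az":7}
    - {"tx":0,"ty":0,"tz":0,"ax":0,"ay":0,"az":7}
    - {"tx":0,"ty":0,"tz":0,"ax":0,"ay":0,"az":6}
  fingers: 87.8

```text
time: 21.2
eef_pos: [0.4278, -0.3163, 0.1876]
eef_rot: [-0.0, 0.97, -0.244, -0.0]
wrist_force: [0.1, 1.3, 1.3]
opening: 0.0772
gripper_force: 0.0
```

```bash
python3 - <<'E'
from h import *
s=sense();p=s["eef_pos"];Rm=rot(s["eef_rot"]);print(s["time"],p.round(4),np.degrees(np.arctan2(Rm[1,0],Rm[0,0])))
c=calibration("wrist");im=snap("wrist","w12b")[:,:,::-1]
m=cv2.inRange(cv2.cvtColor(np.ascontiguousarray(im),cv2.COLOR_BGR2HSV),(18,150,50),(30,255,255))
for k in cv2.findContours(m,0,2)[0]:
    if cv2.contourArea(k)>500:
        q=cv2.approxPolyDP(cv2.convexHull(k),4,True)[:,0];print([(u.tolist(),onplane(c,*u,0)[:2].round(4).tolist(),onplane(c,*u,.045)[:2].round(4).tolist()) for u in q])
g=np.array([.4277,-.3163,.007]);print("delta tool mm",(Rm.T@(g-p)*1000).round(1))
c=calibration("side");im=snap("side","s12")
print("expected wedge toe px",)
E
```

```text
21.2 [ 0.4278 -0.3163  0.1876] -28.272636955272183
[([180, 106], [0.5679, -0.2192], [0.5582, -0.2362]), ([243, 131], [0.5131, -0.265], [0.5105, -0.2762]), ([233, 161], [0.4902, -0.2373], [0.4906, -0.252]), ([224, 166], [0.4902, -0.2252], [0.4906, -0.2414]), ([192, 154], [0.5188, -0.2009], [0.5154, -0.2203]), ([171, 137], [0.5454, -0.1912], [0.5386, -0.2118])]
[([343, 105], [0.4854, -0.3748], [0.4864, -0.3718]), ([346, 206], [0.3821, -0.3258], [0.3963, -0.3291]), ([298, 207], [0.4078, -0.2753], [0.4187, -0.2851]), ([297, 106], [0.508, -0.3305], [0.506, -0.3332])]
[([639, 11], [0.4255, -0.6767], [0.4342, -0.6347]), ([635, 177], [0.2561, -0.6339], [0.2866, -0.5975]), ([612, 173], [0.2733, -0.6118], [0.3016, -0.5782]), ([572, 48], [0.4239, -0.6082], [0.4328, -0.5751])]
delta tool mm [-1.000e-01  1.000e-01  1.806e+02]
expected wedge toe px
```

The wedge sits exactly as estimated: toe at (0.4967,-0.3527) and the tool aligned with it. Going down to grip it.

Emit:
play_rows:
  targets:
    - {"tx":0,"ty":0,"tz":45,"ax":0,"ay":0,"az":0}
    - {"tx":0,"ty":0,"tz":45,"ax":0,"ay":0,"az":0}
    - {"tx":0,"ty":0,"tz":45,"ax":0,"ay":0,"az":0}
    - {"tx":0,"ty":0,"tz":30,"ax":0,"ay":0,"az":0}
    - {"tx":0,"ty":0,"tz":10,"ax":0,"ay":0,"az":0}
    - {"tx":0,"ty":0,"tz":5,"ax":0,"ay":0,"az":0}
    - {"tx":0,"ty":0,"tz":0,"ax":0,"ay":0,"az":0}
    - {"tx":0,"ty":0,"tz":0,"ax":0,"ay":0,"az":0}
    - {"tx":0,"ty":0,"tz":0,"ax":0,"ay":0,"az":0}
    - {"tx":0,"ty":0,"tz":0,"ax":0,"ay":0,"az":0}

```text
time: 22.3
eef_pos: [0.4289, -0.3162, 0.0087]
eef_rot: [0.0, 0.97, -0.241, 0.001]
wrist_force: [-0.2, -0.0, -0.7]
opening: 0.0877
gripper_force: 0.0
```

Emit:
play_rows:
  targets:
    - {"tx":0,"ty":0,"tz":0,"ax":0,"ay":0,"az":0}
    - {"tx":0,"ty":0,"tz":0,"ax":0,"ay":0,"az":0}
    - {"tx":0,"ty":0,"tz":0,"ax":0,"ay":0,"az":0}
    - {"tx":0,"ty":0,"tz":0,"ax":0,"ay":0,"az":0}
    - {"tx":0,"ty":0,"tz":0,"ax":0,"ay":0,"az":0}
    - {"tx":0,"ty":0,"tz":0,"ax":0,"ay":0,"az":0}
    - {"tx":0,"ty":0,"tz":0,"ax":0,"ay":0,"az":0}
    - {"tx":0,"ty":0,"tz":0,"ax":0,"ay":0,"az":0}
    - {"tx":0,"ty":0,"tz":0,"ax":0,"ay":0,"az":0}
    - {"tx":0,"ty":0,"tz":0,"ax":0,"ay":0,"az":0}
  fingers: 40
  force: 15

```text
time: 23.3
eef_pos: [0.4283, -0.3157, 0.0076]
eef_rot: [-0.0, 0.97, -0.242, -0.0]
wrist_force: [0.1, 0.7, -0.4]
opening: 0.0504
gripper_force: 15.0
```

Grip confirmed at 50.4 mm. Lifting and carrying it to just behind the middle of the pipe.

Emit:
play_rows:
  targets:
    - {"tx":0,"ty":0,"tz":-20,"ax":0,"ay":0,"az":0}
    - {"tx":0,"ty":0,"tz":-30,"ax":0,"ay":0,"az":0}
    - {"tx":0,"ty":0,"tz":-30,"ax":0,"ay":0,"az":-6.8}
    - {"tx":0,"ty":0,"tz":0,"ax":0,"ay":0,"az":-6.8}
    - {"tx":0,"ty":0,"tz":0,"ax":0,"ay":0,"az":-6.8}
    - {"tx":0,"ty":0,"tz":0,"ax":0,"ay":0,"az":-6.8}
    - {"tx":5,"ty":-40,"tz":0,"ax":0,"ay":0,"az":0}
    - {"tx":5,"ty":-40,"tz":0,"ax":0,"ay":0,"az":0}
    - {"tx":5,"ty":-40,"tz":0,"ax":0,"ay":0,"az":0}
    - {"tx":5,"ty":-40,"tz":0,"ax":0,"ay":0,"az":0}

```text
time: 24.3
eef_pos: [0.4503, -0.1545, 0.0876]
eef_rot: [-0.0, 1.0, -0.007, 0.0]
wrist_force: [0.6, -0.4, -0.6]
opening: 0.0498
gripper_force: 15.0
```

Emit:
play_rows:
  targets:
    - {"tx":5,"ty":-40,"tz":0,"ax":0,"ay":0,"az":0}
    - {"tx":5,"ty":-40,"tz":0,"ax":0,"ay":0,"az":0}
    - {"tx":5,"ty":-40,"tz":0,"ax":0,"ay":0,"az":0}
    - {"tx":5,"ty":-40,"tz":0,"ax":0,"ay":0,"az":0}
    - {"tx":5,"ty":-38,"tz":0,"ax":0,"ay":0,"az":0}
    - {"tx":0,"ty":0,"tz":0,"ax":0,"ay":0,"az":0}
    - {"tx":0,"ty":0,"tz":0,"ax":0,"ay":0,"az":0}
    - {"tx":0,"ty":0,"tz":0,"ax":0,"ay":0,"az":0}
    - {"tx":0,"ty":0,"tz":0,"ax":0,"ay":0,"az":0}
    - {"tx":0,"ty":0,"tz":0,"ax":0,"ay":0,"az":0}

```text
time: 25.3
eef_pos: [0.4779, 0.0404, 0.0876]
eef_rot: [0.0, 1.0, -0.008, -0.0]
wrist_force: [0.5, -0.4, -0.4]
opening: 0.0499
gripper_force: 15.0
```

```bash
python3 wp.py w13; python3 - <<'E'
from h import *
s=sense();Rm=rot(s["eef_rot"]);print("yaw",np.degrees(np.arctan2(Rm[1,0],Rm[0,0])),s["opening"])
g=np.array([.4877,.041,.0078]);print((Rm.T@(g-s["eef_pos"])*1000).round(1))
c=calibration("wrist");im=get_image("wrist")[:,:,::-1]
m=cv2.inRange(cv2.cvtColor(np.ascontiguousarray(im),cv2.COLOR_BGR2HSV),(18,150,50),(30,255,255))
for k in cv2.findContours(m,0,2)[0]:
    if cv2.contourArea(k)>300: print(cv2.approxPolyDP(cv2.convexHull(k),4,True)[:,0].tolist())
E
```

```text
25.3 [0.4779 0.0404 0.0876] [ 0.5 -0.4 -0.4]
[556   0] z.05 [ 0.6094 -0.0948] z.1 [ 0.595 -0.061]
[523  49] z.05 [ 0.5842 -0.0802] z.1 [ 0.5761 -0.0501]
[496  65] z.05 [ 0.5757 -0.0655] z.1 [ 0.5697 -0.0391]
[166  66] z.05 [0.5781 0.1311] z.1 [0.5715 0.1081]
[129  65] z.05 [0.579 0.153] z.1 [0.5722 0.1246]
[115  58] z.05 [0.5829 0.1606] z.1 [0.5751 0.1302]
[90 34] z.05 [0.596  0.1726] z.1 [0.5849 0.1392]
[69  1] z.05 [0.613  0.1809] z.1 [0.5977 0.1454]
yaw -0.8391755328437105 0.05004929145398072
[ 9.7 -0.3 79.8]
[[559, 379], [207, 378], [211, 369], [544, 361]]
[[424, 284], [435, 315], [431, 345], [420, 333]]
[[370, 102], [379, 214], [374, 296], [267, 296], [262, 222], [273, 102]]
[[638, 100], [639, 150], [619, 115]]
```

Emit:
play_rows:
  targets:
    - {"tx":0,"ty":0,"tz":25,"ax":0,"ay":0,"az":0}
    - {"tx":0,"ty":0,"tz":25,"ax":0,"ay":0,"az":0}
    - {"tx":0,"ty":0,"tz":20,"ax":0,"ay":0,"az":0}
    - {"tx":0,"ty":0,"tz":7,"ax":0,"ay":0,"az":0}
    - {"tx":0,"ty":0,"tz":2.5,"ax":0,"ay":0,"az":0}
    - {"tx":8,"ty":0,"tz":0,"ax":0,"ay":0,"az":0}
    - {"tx":10,"ty":0,"tz":0,"ax":0,"ay":0,"az":0}
    - {"tx":10,"ty":0,"tz":0,"ax":0,"ay":0,"az":0}
    - {"tx":8,"ty":0,"tz":0,"ax":0,"ay":0,"az":0}
    - {"tx":4,"ty":0,"tz":0,"ax":0,"ay":0,"az":0}

```text
time: 26.45
eef_pos: [0.5195, 0.0411, 0.0085]
eef_rot: [-0.0, 1.0, -0.007, 0.001]
wrist_force: [-0.1, -0.5, -2.0]
opening: 0.0499
gripper_force: 15.0
```

Emit:
play_rows:
  targets:
    - {"tx":1,"ty":0,"tz":0,"ax":0,"ay":0,"az":0}
    - {"tx":1,"ty":0,"tz":0,"ax":0,"ay":0,"az":0}
    - {"tx":1,"ty":0,"tz":0,"ax":0,"ay":0,"az":0}
    - {"tx":1,"ty":0,"tz":0,"ax":0,"ay":0,"az":0}
    - {"tx":1,"ty":0,"tz":0,"ax":0,"ay":0,"az":0}
    - {"tx":1,"ty":0,"tz":0,"ax":0,"ay":0,"az":0}
    - {"tx":1,"ty":0,"tz":0,"ax":0,"ay":0,"az":0}
    - {"tx":1,"ty":0,"tz":0,"ax":0,"ay":0,"az":0}
    - {"tx":0,"ty":0,"tz":0,"ax":0,"ay":0,"az":0}
    - {"tx":0,"ty":0,"tz":0,"ax":0,"ay":0,"az":0}

```text
time: 27.45
eef_pos: [0.526, 0.0411, 0.0081]
eef_rot: [0.0, 1.0, -0.007, -0.0]
wrist_force: [-0.6, 0.3, -1.2]
opening: 0.0502
gripper_force: 15.0
```

Contact is expected near x = 0.528, so I'll advance in half-millimetre steps.

Emit:
play_rows:
  targets:
    - {"tx":0.5,"ty":0,"tz":0,"ax":0,"ay":0,"az":0}
    - {"tx":0.5,"ty":0,"tz":0,"ax":0,"ay":0,"az":0}
    - {"tx":0.5,"ty":0,"tz":0,"ax":0,"ay":0,"az":0}
    - {"tx":0.5,"ty":0,"tz":0,"ax":0,"ay":0,"az":0}
    - {"tx":0.5,"ty":0,"tz":0,"ax":0,"ay":0,"az":0}
    - {"tx":0.5,"ty":0,"tz":0,"ax":0,"ay":0,"az":0}
    - {"tx":0,"ty":0,"tz":0,"ax":0,"ay":0,"az":0}
    - {"tx":0,"ty":0,"tz":0,"ax":0,"ay":0,"az":0}
    - {"tx":0,"ty":0,"tz":0,"ax":0,"ay":0,"az":0}
    - {"tx":0,"ty":0,"tz":0,"ax":0,"ay":0,"az":0}

```text
time: 28.45
eef_pos: [0.528, 0.0409, 0.0078]
eef_rot: [0.0, 1.0, -0.007, -0.001]
wrist_force: [-4.4, 0.5, -1.2]
opening: 0.0498
gripper_force: 15.0
```

Contact is made at 4.4 N, and the pipe is held between fence and wedge. I'll release, lift straight up and take a look.

Emit:
play_rows:
  targets:
    - {"tx":0.5,"ty":0,"tz":0,"ax":0,"ay":0,"az":0}
    - {"tx":0.3,"ty":0,"tz":0,"ax":0,"ay":0,"az":0}
    - {"tx":0,"ty":0,"tz":0,"ax":0,"ay":0,"az":0}
    - {"tx":0,"ty":0,"tz":0,"ax":0,"ay":0,"az":0}
    - {"tx":0,"ty":0,"tz":0,"ax":0,"ay":0,"az":0}
    - {"tx":0,"ty":0,"tz":0,"ax":0,"ay":0,"az":0}
    - {"tx":0,"ty":0,"tz":0,"ax":0,"ay":0,"az":0}
    - {"tx":0,"ty":0,"tz":0,"ax":0,"ay":0,"az":0}
    - {"tx":0,"ty":0,"tz":0,"ax":0,"ay":0,"az":0}
    - {"tx":0,"ty":0,"tz":0,"ax":0,"ay":0,"az":0}

```text
time: 29.45
eef_pos: [0.528, 0.0409, 0.0078]
eef_rot: [0.0, 1.0, -0.006, -0.002]
wrist_force: [-8.7, -0.1, 0.4]
opening: 0.0501
gripper_force: 15.0
```

Emit:
play_rows:
  targets:
    - {"tx":0,"ty":0,"tz":0,"ax":0,"ay":0,"az":0}
    - {"tx":0,"ty":0,"tz":0,"ax":0,"ay":0,"az":0}
    - {"tx":0,"ty":0,"tz":0,"ax":0,"ay":0,"az":0}
    - {"tx":0,"ty":0,"tz":0,"ax":0,"ay":0,"az":0}
    - {"tx":0,"ty":0,"tz":0,"ax":0,"ay":0,"az":0}
    - {"tx":0,"ty":0,"tz":0,"ax":0,"ay":0,"az":0}
    - {"tx":0,"ty":0,"tz":0,"ax":0,"ay":0,"az":0}
    - {"tx":0,"ty":0,"tz":0,"ax":0,"ay":0,"az":0}
    - {"tx":0,"ty":0,"tz":0,"ax":0,"ay":0,"az":0}
    - {"tx":0,"ty":0,"tz":0,"ax":0,"ay":0,"az":0}
  fingers: 80

```text
time: 30.45
eef_pos: [0.5298, 0.041, 0.0081]
eef_rot: [0.0, 1.0, -0.007, -0.0]
wrist_force: [-0.8, 0.1, 0.3]
opening: 0.0798
gripper_force: 0.0
```

Emit:
play_rows:
  targets:
    - {"tx":0,"ty":0,"tz":-5,"ax":0,"ay":0,"az":0}
    - {"tx":0,"ty":0,"tz":-15,"ax":0,"ay":0,"az":0}
    - {"tx":-5,"ty":0,"tz":-30,"ax":0,"ay":0,"az":0}
    - {"tx":-5,"ty":0,"tz":-30,"ax":0,"ay":0,"az":0}
    - {"tx":-5,"ty":0,"tz":-40,"ax":0,"ay":0,"az":0}
    - {"tx":-5,"ty":0,"tz":-40,"ax":0,"ay":0,"az":0}
    - {"tx":-5,"ty":0,"tz":-40,"ax":0,"ay":0,"az":0}
    - {"tx":0,"ty":0,"tz":-40,"ax":0,"ay":0,"az":0}
    - {"tx":0,"ty":0,"tz":-40,"ax":0,"ay":0,"az":0}
    - {"tx":0,"ty":0,"tz":0,"ax":0,"ay":0,"az":0}

```text
time: 31.45
eef_pos: [0.5069, 0.0423, 0.2948]
eef_rot: [-0.0, 1.0, -0.006, 0.005]
wrist_force: [-0.5, 0.9, 0.2]
opening: 0.0803
gripper_force: 0.0
```

```bash
python3 wp.py w14; python3 - <<'E'
from h import *
c=calibration("wrist");im=get_image("wrist")[:,:,::-1]
m=cv2.inRange(cv2.cvtColor(np.ascontiguousarray(im),cv2.COLOR_BGR2HSV),(18,150,50),(30,255,255))
for k in cv2.findContours(m,0,2)[0]:
    if cv2.contourArea(k)>300: print([(q.tolist(),onplane(c,*q,0)[:2].round(4).tolist(),onplane(c,*q,.045)[:2].round(4).tolist()) for q in cv2.approxPolyDP(cv2.convexHull(k),4,True)[:,0]])
a=cv2.imread("pics/w14.png");b=cv2.imread("pics/w14s.png")
cv2.imwrite("pics/c14.png",np.vstack([a[:260],cv2.resize(b[150:235,240:400],(640,340),interpolation=cv2.INTER_CUBIC)]))
E
```

```text
31.45 [0.5069 0.0423 0.2948] [-0.5  0.9  0.2]
[220  29] z.05 [0.6766 0.1595] z.1 [0.6646 0.145 ]
[223  25] z.05 [0.6808 0.1556] z.1 [0.6683 0.1416]
[417  27] z.05 [ 0.6758 -0.0739] z.1 [ 0.6639 -0.0598]
[422  42] z.05 [ 0.6595 -0.0811] z.1 [ 0.6496 -0.066 ]
[422  65] z.05 [ 0.6339 -0.0829] z.1 [ 0.6271 -0.0676]
[415 101] z.05 [ 0.592  -0.0772] z.1 [ 0.5904 -0.0626]
[407 113] z.05 [ 0.5775 -0.0681] z.1 [ 0.5777 -0.0546]
[231 113] z.05 [0.5803 0.1549] z.1 [0.5802 0.141 ]
[218  75] z.05 [0.6255 0.1669] z.1 [0.6199 0.1515]
[([504, 116], [0.5673, -0.218], [0.5684, -0.1922]), ([532, 136], [0.539, -0.2621], [0.5429, -0.2319]), ([546, 157], [0.5085, -0.2877], [0.5155, -0.255]), ([523, 174], [0.4837, -0.2582], [0.4931, -0.2284]), ([508, 168], [0.4929, -0.2347], [0.5015, -0.2072]), ([484, 133], [0.5441, -0.1928], [0.5475, -0.1695])]
[([339, 111], [0.5771, 0.0145], [0.5772, 0.0171]), ([339, 167], [0.4976, 0.0142], [0.5057, 0.0169]), ([302, 167], [0.4983, 0.0687], [0.5063, 0.0659]), ([302, 111], [0.5777, 0.0664], [0.5778, 0.0638])]
[([221, 11], [0.7038, 0.1677], [0.6913, 0.155]), ([488, 13], [0.6971, -0.1783], [0.6853, -0.1565]), ([486, 20], [0.689, -0.1768], [0.678, -0.1551]), ([222, 18], [0.6957, 0.1672], [0.684, 0.1546])]
```

View pics/c14.png

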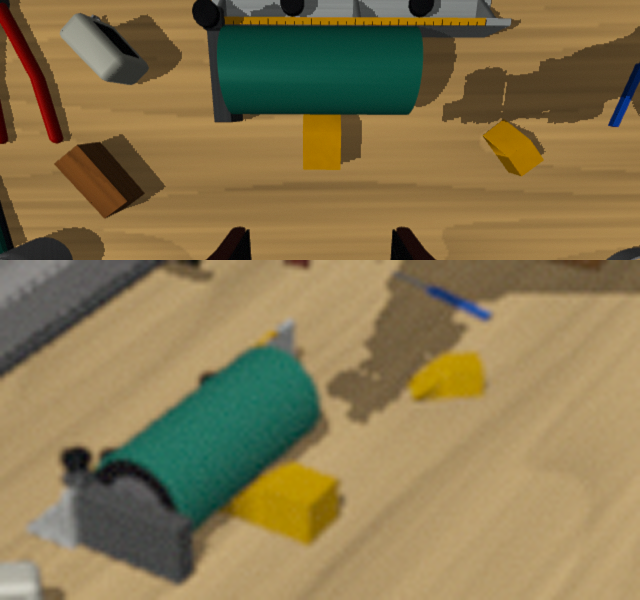

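The last view shows the pipe along the fence with its end on the stop. The wedge is square under its middle, with its rear edge at x = 0.506, so the toe is at about 0.606 as expected. Nothing touches the robot.

```bash
python3 -c "
from bench import *
print(job_done())"
```

```text
the job is handed in; nothing more can be done
None
```

The job is handed in at about 31.5 s of the 72 s: the pipe lies along the fence with its end against the stop, and the larger wedge is chocked snugly under its middle; I moved nothing else on the bench.

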